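# Change the scraper blade in the ironer's blade holder

### The job

The scraper blade in the grey holder is worn: take it out and lay it flat on a free part of the blue mat, then lay the new blade from the table flat into the holder, fully down between the rails with its notch over the locating pin. Set both blades down without dropping them, and leave the soap bar, the yellow tape measure, and the spray can and green-capped bottle beside the holder where they are.

Things in the scene. Friction and masses are not known exactly. Their poses are not given: they have to be found in the camera images.
- blade_holder: grey holder, fixed: block 140 x 84 mm (x -50 to +90), screw ears to y = +-61. Origin at table height under a seated blade's middle; seated, the blade's x and y lie along the holder's. Bed 16 mm above the table; two rails along x, 5 mm above the bed, leave a 60.8 mm channel; a 5 mm high stop closes the +x end; the -x end is open and the blade's edge overhangs it by 25 mm
- locating_pin (a point): upright pin in the holder's bed, 10 mm in diameter, 13 mm high above the bed, its last 4 mm tapering to 5 mm; this point is on its axis, 3 mm above the bed, at (50, 22, 19) mm in the holder's frame. The notch has 2 mm to spare round it; a blade turned the wrong way rides up on it
- worn_blade_mid (a point): worn blade, nicked edge, starts seated in the holder, same sizes as the new one: plate 150 (x) x 56 (y) x 6 mm, dark upright grip bar 80 x 14 x 24 mm on its top, central, along x. Scraping edge at -x. Point at its centre, half-way up: 15 mm above its underside, below the bar's middle; x along it, z up. 0.2 to 0.35 kg
- new_blade_mid (a point): new blade: steel plate 150 (x) x 56 (y) x 6 mm with whole, thin bevelled edge at -x, dark upright grip bar 80 x 14 x 24 mm on its top, central, along x (overall 30 mm high). Starts flat on the table beside the holder, bar up, turned up to 92 degrees either way. Point at its centre, 15 mm above its underside; x along it, z up. 0.2 to 0.35 kg
- new_blade_notch (a point): the new blade's notch, 14 mm wide and 13 mm deep, cut into its +y long edge: this point, (50, 22) mm from the blade's middle and 3 mm above its underside, stands on the pin's axis when the blade is seated; same axes as the blade
- blue_mat: blue moulding mat with round shallow cups, fixed on the table at the other side of the holder, 198 mm (its x) by 308 mm (its y), things rest on it 9 mm above the table; origin at the centre of its underside, x across it, y along it
- soap_bar_mid (a point): white soap bar lying loose on the blue mat, 39 mm (its x) by 87 mm (its y), 24 mm high; point at its centre, half-way up. Leave it alone
- tape_measure_mid (a point): yellow tape measure standing loose on the table along the new blade's notched side, 35 mm (its x) by 80 mm (its y), 61 mm high, point at its centre, 30 mm up. Leave it alone
- starch_spray_mid (a point): spray can standing loose, 59 mm in diameter, 192 mm tall, between the holder and the mat or the new blade; point at its centre, half-way up. Leave it alone
- green_cap_bottle_mid (a point): white bottle with a green cap standing loose, 58 mm in diameter, 242 mm tall, at the other side of the holder; point at its centre, half-way up. Leave it alone

How it is judged:
By the outcome, as a careful person would: the job done as asked, in the order asked, and still so for the second after the job is handed in, with the robot touching nothing.
It also fails if it takes over 72 s, if anything falls off the work surface, if the arm or the gripper's body presses on something with over 40 N, if the wrist force passes 120 N, or if a joint passes its speed limit or range.

### The arm

A 6-joint arm with a two-finger parallel gripper is mounted at the origin on a cart in front of the work surface, level with it; the furniture and walls round the work are solid. World frame = base frame: x ahead of the robot, y to its left, z up, the work surface at z = 0. Lengths are in m, angles in rad, forces in N, time in s.
With the tool pointing down it reaches from about 0.275 to 0.725 m from the base axis. Payload 5.6 kg.
Tool frame: the origin (TCP) lies midway between the tips of the shut fingers; the grasp point (between the pads) lies 19 mm behind it (grasp_offset is the distance from the TCP to the grasp point, in m); z points along the fingers, y is the line along which they close (so a half turn about z gives the same grasp; the last joint's range is limited). The gripper opens to 85 mm and grips with 20 to 120 N. Pads are 22 mm wide; open, the fingers measure 114 mm over their backs; the gripper's body (76 mm by 85 mm) begins 54 mm behind the grasp point. The pads swing forward as they close: fully open they stand 13 mm farther back than shut.
Start: joints at [-0.897, 0.255, 0.108, 0, -1.424, -0.285], TCP at [0.209, -0.509, 0.231] pointing down, gripper open.
Joint ranges: [-2.95, 2.95], [-1.21, 1.97], [-1.09, 1.5], [-2.87, 1.71], [-2.94, -0.07], [-3.05, 3.05]. Speed limits (rad/s): [2.57, 2.57, 3.14, 3.14, 3.14, 3.14].

### API

Orientations are given as a rotation vector (axis times angle).
In Python, from cell import observe, get_image, sign_off, look_for, spot_point, grasp_offset gives the robot as it stands.
- The arm moves only by the tool send_rows, never from a script. Its argument "targets" is a list of rows, each a list of 7 numbers: the shift along the tool's x, y, z as a fraction of full scale, then the turn, a rotation vector about the tool's x, y, z as a fraction of full scale, then the opening, from 0 (shut) to 1 (fully open). A call has exactly 5 rows; each row is the pose to reach, as a shift and turn from the pose commanded when the call began, along the tool's axes at that moment; what a row does not reach only later rows make up. Full scale, the value 1, is 0.6 m for a shift and 45 degrees for a turn. A row lasts 1/8 s, in which the tool goes at most 62.5 mm and 10.7 degrees, less where a joint would pass 70% of its speed; a pose out of reach is approached as far as the arm can. A call with a number of a shift or a turn outside -1 to 1 is refused whole. A call with a gripper value outside its range is refused whole. The fingers move at their own pace and stop on an object; "newtons" is the grip in N (left out, the last holds). Time passes only in rows, so rows that repeat a pose let the fingers close, or fill a call up. It gives the time, the measured TCP pose, the force, the opening and the grip force at its end, in the units of the state.
- observe(): the state, without advancing time (a new reading comes with each control period).
- get_image(name): name is "scene" or "side" or "wrist"; returns a dict with "frame" (400x640x3 uint8, red, green, blue), "depth" (400x640 float32, m along the optical axis (not along the pixel's ray), 0 where there is no reading), "camera_matrix" (3x3 intrinsics, pixels), "camera_from_world" (4x4, takes a point from world to camera coordinates). Camera axes: x right, y up, looking along -z (the intrinsics and any distortion apply to the point x, -y, -z); pixel columns grow to the right and rows downward; lengths in m; the calibration is good to about 2 mm. A picture is of the moment at which its call begins.
- sign_off(): hands the job in; it is judged then, once.
Trained networks look in a picture, given as the dict that the camera call returned (one of the last four; its "shot" number tells which), for a name from the list of things; names that differ only in an ending like _2 or _b are one class to them, and where a whole thing is asked for, a point or a joint stands for the part that bears it (a point fixed in the world has none). Each returns a list of dicts, best first, with "conf" (0 to 1); they miss things now and then, are a little off and sometimes report something else, mostly with a low value. They report only what shows in the picture. A call takes as long as a camera call.
- look_for(picture, query): "bbox" ([left, top, right, bottom] as shares, 0 to 1, of the picture: columns of its width, rows of its height, round what is visible of it).
- spot_point(picture, query): "at" ([column, row] as shares, 0 to 1, of the picture: columns of its width, rows of its height: a listed point, or the origin of a listed thing).
The state is a dict: "time": time; "joint_positions": joint angles; "qvel": joint speeds; "effort": joint torques, N m; "ee_pos": TCP position; "tool_rot": TCP orientation; "ft_force": force on the tool from outside, world axes, zero at the start; "torque": the same for the moment, N m; "gripper_width": finger opening in m; "grasp_force": force on a finger pad.
Only numpy, scipy, OpenCV 4.12 (cv2) and the standard library are available. Lean on these libraries where they do the work, as an engineer would, in place of code of your own. Each camera call takes 0.05 s, during which the arm holds its last target. There are 200 camera calls.

## Working session

There is one attempt and no reset: what is moved stays moved. The work goes in short steps, Python scripts to look and compute and a tool call to move; the robot and the scene stay as the last step left them, time stands still between calls to the robot, and variables do not carry over. Pictures are saved under pics/ and viewed, at most 10 in all, crops included, and the job is handed in when it is done.

Besides the shell and the picture viewer there is one more tool, called after ">>>" as name(argument=value, ...) on one line, values as JSON. send_rows: Moves the arm, as the interface text tells. Shift numbers are shares of 0.6 m and turn numbers shares of 45 degrees, none past 1 either way. Its arguments: {"type":"object","properties":{"targets":{"type":"array","items":{"type":"array","items":{"type":"number","minimum":-1,"maximum":1}}},"newtons":{"type":"number"}},"required":["targets"]}

```bash
mkdir -p pics; ls; cat > h.py <<'E'
import numpy as np, cv2
from scipy.spatial.transform import Rotation as R
from cell import *
def world(p,col,row,z=None):
    """pixel -> world by depth, or by plane z"""
    K=p["camera_matrix"];T=np.linalg.inv(p["camera_from_world"])
    r=np.array([(col-K[0,2])/K[0,0],-(row-K[1,2])/K[1,1],-1.])
    d=T[:3,:3]@r;o=T[:3,3]
    if z is None:
        q=p["depth"][int(round(row)),int(round(col))]
        return o+d*q
    return o+d*(z-o[2])/d[2]
def pix(p,w):
    K=p["camera_matrix"];c=p["camera_from_world"]@np.append(w,1)
    return np.array([K[0,0]*c[0]/-c[2]+K[0,2],K[1,1]*-c[1]/-c[2]+K[1,2]])
def save(p,n): cv2.imwrite(f"pics/{n}.png",p["frame"][:,:,::-1])
def cloud(p):
    K=p["camera_matrix"];T=np.linalg.inv(p["camera_from_world"]);d=p["depth"]
    v,u=np.mgrid[:d.shape[0],:d.shape[1]]
    c=np.stack([(u-K[0,2])/K[0,0]*d,-(v-K[1,2])/K[1,1]*d,-d],-1)
    w=c@T[:3,:3].T+T[:3,3]; w[d<=0]=np.nan
    return w
E
python3 - <<'E'
from h import *
s=observe();print({k:np.round(v,3) for k,v in s.items()});print(grasp_offset)
Z=dict(blade_holder=0,locating_pin=.019,worn_blade_mid=.031,new_blade_mid=.015,new_blade_notch=.003,blue_mat=0,soap_bar_mid=.021,tape_measure_mid=.03,starch_spray_mid=.096,green_cap_bottle_mid=.121)
for n in("scene","side"):
    p=get_image(n);save(p,n+"0");T=np.linalg.inv(p["camera_from_world"]);print(n,T[:3,3].round(3),p["camera_matrix"].round(1).tolist())
    for q,z in Z.items():
        for r in spot_point(p,q)[:2]:
            a=np.array(r["at"])*[640,400];print(q,round(r["conf"],2),a.round(),world(p,*a,z).round(3))
E
```

```text
pics
{'time': np.float64(0.0), 'joint_positions': array([-0.897,  0.256,  0.107, -0.   , -1.424, -0.285]), 'qvel': array([ 0.001, -0.001, -0.   ,  0.001,  0.001,  0.001]), 'effort': array([-1.0000e-03, -3.8663e+01,  2.3794e+01,  5.3650e+00, -6.0000e-03,
        0.0000e+00]), 'ee_pos': array([ 0.208, -0.508,  0.23 ]), 'tool_rot': array([ 6.070e-01, -3.082e+00, -3.000e-03]), 'ft_force': array([-0.326,  0.276,  0.257]), 'torque': array([-0.015,  0.041,  0.024]), 'grasp_force': np.float64(0.0), 'gripper_width': np.float64(0.085)}
0.0187
scene [-0.665  0.818  0.911] [[476.5, 0.0, 314.4], [0.0, 476.5, 198.9], [0.0, 0.0, 1.0]]
blade_holder 0.87 [321. 218.] [0.493 0.    0.   ]
locating_pin 0.61 [306. 211.] [0.538 0.036 0.019]
worn_blade_mid 0.85 [318. 210.] [0.507 0.005 0.031]
new_blade_mid 0.4 [404. 193.] [ 0.441 -0.345  0.015]
new_blade_notch 0.25 [243. 250.] [0.48  0.315 0.003]
blue_mat 0.9 [232. 256.] [0.473 0.357 0.   ]
soap_bar_mid 0.72 [247. 248.] [0.461 0.308 0.021]
tape_measure_mid 0.34 [243. 251.] [0.442 0.33  0.03 ]
starch_spray_mid 0.9 [266. 192.] [0.62  0.145 0.096]
green_cap_bottle_mid 0.92 [353. 177.] [ 0.499 -0.141  0.121]
side [0.118 0.845 0.766] [[420.1, 0.0, 318.8], [0.0, 420.1, 193.0], [0.0, 0.0, 1.0]]
blade_holder 0.72 [319. 212.] [0.497 0.011 0.   ]
blade_holder 0.49 [279. 297.] [0.458 0.322 0.   ]
locating_pin 0.82 [308. 213.] [0.515 0.047 0.019]
worn_blade_mid 0.68 [324. 203.] [0.487 0.003 0.031]
new_blade_mid 0.92 [373. 150.] [ 0.457 -0.347  0.015]
blue_mat 0.7 [262. 308.] [0.476 0.364 0.   ]
soap_bar_mid 0.72 [278. 295.] [0.453 0.333 0.021]
tape_measure_mid 0.57 [378. 165.] [ 0.409 -0.244  0.03 ]
starch_spray_mid 0.93 [257. 211.] [0.593 0.174 0.096]
green_cap_bottle_mid 0.56 [338. 146.] [ 0.513 -0.159  0.121]
```

View pics/scene0.png

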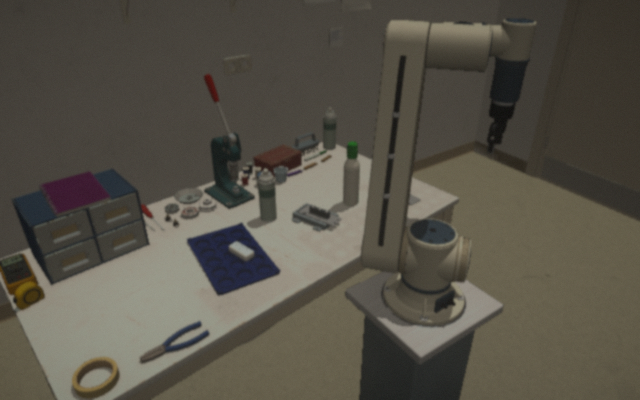

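View pics/side0.png

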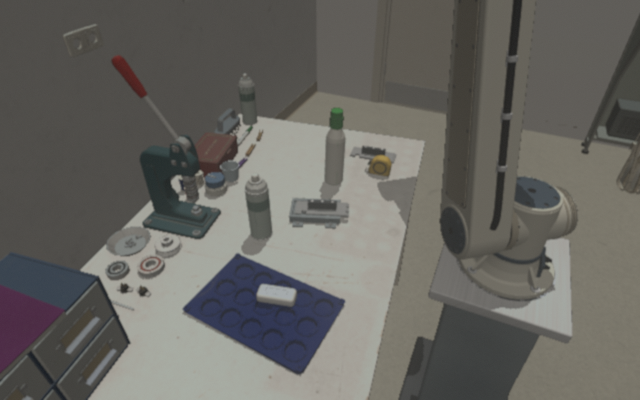

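The pictures show the holder with the worn blade at side (320,208), the new blade at (373,152) with the tape measure beside it at (380,166), the bottle at (336,150), the can at (258,208), and the soap on the mat at (277,295). This agrees with the network's points.

```bash
cat >> h.py <<'E'
def tool():
    s=observe();return np.array(s["ee_pos"]),R.from_rotvec(s["tool_rot"]),s
def plan(pos,yaw=None,half=True):
    """print row numbers to reach world TCP pos, pointing down, finger line (tool y) at world angle yaw (deg)"""
    p,r,s=tool();M=r.as_matrix();cy=np.degrees(np.arctan2(M[1,1],M[0,1]))
    if yaw is None: yaw=cy
    if half: yaw=cy+(yaw-cy+90)%180-90
    a=np.radians(yaw);y=np.array([np.cos(a),np.sin(a),0]);z=np.array([0,0,-1.]);x=np.cross(y,z)
    t=(r.inv()*R.from_matrix(np.c_[x,y,z])).as_rotvec(degrees=True)/45
    d=M.T@(np.array(pos)-p)/.6
    print("yaw now",cy.round(1),"->",round(yaw,1),"dist",np.linalg.norm(np.array(pos)-p).round(3),"ROW",np.r_[d,t].round(4).tolist())
E
python3 - <<'E'
from h import *
p=get_image("side");w=cloud(p)
def bar(name,c,zlo,zhi,r):
    m=(np.hypot(w[...,0]-c[0],w[...,1]-c[1])<r)&(w[...,2]>zlo)&(w[...,2]<zhi)
    q=w[m];rect=cv2.minAreaRect(q[:,:2].astype(np.float32)*1000);print(name,m.sum(),np.round(rect[0]),np.round(rect[1]),round(rect[2],1),q.mean(0).round(3),q[:,2].max().round(3))
bar("worn",(.49,.003),.033,.055,.07)
bar("new",(.457,-.347),.014,.04,.07)
bar("tape",(.409,-.244-.04),.042,.07,.07)
bar("can",(.6,.16),.1,.25,.07)
bar("bot",(.51,-.15),.1,.25,.07)
bar("soap",(.453,.33),.025,.04,.08)
p=get_image("wrist");pp,r,s=tool();T=np.linalg.inv(p["camera_from_world"])
print("cam in tool",(r.inv().as_matrix()@(T[:3,3]-pp)).round(3),(r.inv().as_matrix()@T[:3,:3]).round(2).tolist(),p["camera_matrix"].round(0).tolist())
print(r.as_matrix().round(2).tolist())
plan((.33,-.33,.32),90)
E
```

```text
worn 159 [488.  14.] [78. 18.] 19.8 [0.488 0.016 0.04 ] 0.045
new 120 [ 456. -339.] [79. 21.] 7.1 [ 0.456 -0.336  0.022] 0.03
tape 141 [ 402. -245.] [57. 34.] 3.8 [ 0.4   -0.241  0.05 ] 0.06
can 728 [599. 161.] [58. 46.] 34.2 [0.594 0.168 0.145] 0.191
bot 785 [ 517. -142.] [48. 54.] 75.4 [ 0.513 -0.135  0.17 ] 0.241
soap 515 [457. 334.] [85. 39.] 13.7 [0.455 0.336 0.03 ] 0.034
cam in tool [ 0.076  0.    -0.142] [[0.0, 0.95, 0.3], [1.0, -0.0, -0.0], [-0.0, 0.3, -0.95]] [[354.0, 0.0, 322.0], [0.0, 354.0, 202.0], [0.0, 0.0, 1.0]]
[[-0.93, -0.38, -0.0], [-0.38, 0.93, -0.0], [0.0, 0.0, -1.0]]
yaw now 112.3 -> 90.0 dist 0.234 ROW [-0.3004, 0.1992, -0.1479, 0.0, -0.0, 0.4951]
```

>>> send_rows(targets=[[-0.12,0.08,-0.06,0,0,0.1,1],[-0.2,0.13,-0.11,0,0,0.25,1],[-0.38,0.16,-0.11,0,0,0.49,1],[-0.39,0.17,-0.11,0,0,0.49,1],[-0.39,0.17,-0.11,0,0,0.49,1]])

```text
time: 1.82
ee_pos: [0.3884, -0.3239, 0.2976]
tool_rot: [-0.01, 3.141, -0.0]
ft_force: [-0.2, -0.0, 0.9]
gripper_width: 0.0855
grasp_force: 0.0
```

```bash
cat >> h.py <<'E'
def pts(p,Zs,dz=0):
    for q,z in Zs.items():
        for r in spot_point(p,q)[:1]:
            a=np.array(r["at"])*[640,400];print(q,round(r["conf"],2),a.round(),world(p,*a,z+dz).round(4))
Z=dict(blade_holder=0,locating_pin=.019,worn_blade_mid=.031,new_blade_mid=.015,new_blade_notch=.003,tape_measure_mid=.03)
def rect(w,c,zlo,zhi,r,name=""):
    m=(np.hypot(w[...,0]-c[0],w[...,1]-c[1])<r)&(w[...,2]>zlo)&(w[...,2]<zhi);q=w[m]
    if len(q)<10: print(name,"few");return
    b=cv2.minAreaRect(q[:,:2].astype(np.float32)*1000);print(name,m.sum(),"c",np.round(b[0],1),"size",np.round(b[1],1),"ang",round(b[2],1),"zmax",q[:,2].max().round(4))
E
python3 - <<'E'
from h import *
p=get_image("wrist");save(p,"w1");pp,r,s=tool();print(pp.round(3),s["time"])
pts(p,Z);w=cloud(p)
rect(w,(.456,-.338),.02,.04,.06,"bar");rect(w,(.456,-.338),.003,.01,.09,"plate");rect(w,(.42,-.25),.035,.07,.09,"tape");rect(w,(.52,-.14),.1,.25,.07,"bot")
E
```

```text
[ 0.39  -0.323  0.297] 1.875
locating_pin 0.56 [604. 260.] [0.5196 0.0471 0.019 ]
worn_blade_mid 0.65 [588. 238.] [0.4844 0.0098 0.031 ]
new_blade_mid 0.76 [307. 213.] [ 0.4592 -0.3419  0.015 ]
new_blade_notch 0.84 [329. 240.] [ 0.5008 -0.3129  0.003 ]
tape_measure_mid 0.88 [383. 177.] [ 0.4075 -0.2504  0.03  ]
bar 734 c [ 454.3 -342.3] size [79.4 14.2] ang 6.5 zmax 0.0322
plate 3845 c [ 451.4 -310.2] size [150.9 120.9] ang 6.4 zmax 0.01
tape 1695 c [ 404.  -249.4] size [71.2 35.5] ang 6.4 zmax 0.0616
bot 2503 c [ 496.2 -151.4] size [47.2 17.8] ang 80.9 zmax 0.2106
```

View pics/w1.png

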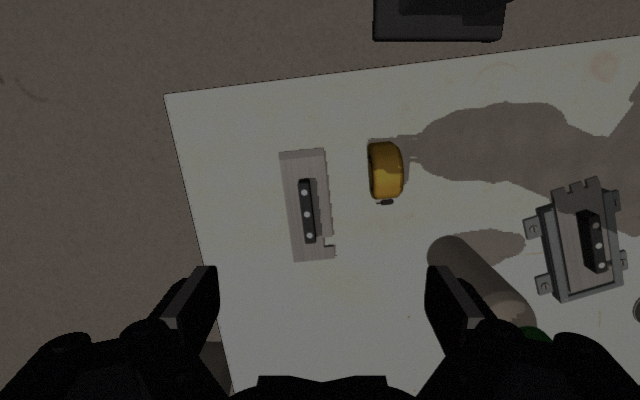

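The image shows the new blade at (308,205), with its notch at the lower right (329,240) and the tape clear of it at (385,172). The holder is on the right at (590,245), with the bottle in between. I'll go over the holder next.

```bash
python3 - <<'E'
from h import *
plan((.43,.01,.30),109)
E
```

```text
yaw now 90.2 -> 109.0 dist 0.339 ROW [-0.0754, 0.5605, -0.0046, -0.0, -0.0003, -0.4186]
```

>>> send_rows(targets=[[0,0.1,0,0,0,-0.1,1],[-0.02,0.2,0,0,0,-0.2,1],[-0.05,0.3,0,0,0,-0.3,1],[-0.07,0.4,0,0,0,-0.42,1],[-0.075,0.5,0,0,0,-0.42,1]])

```text
time: 2.8
ee_pos: [0.4301, -0.0245, 0.2973]
tool_rot: [-0.521, 3.098, -0.0]
ft_force: [1.0, 0.2, -0.2]
gripper_width: 0.0856
grasp_force: 0.0
```

```bash
python3 - <<'E'
from h import *
p=get_image("wrist");pp,r,s=tool();print(pp.round(3),s["time"])
pts(p,Z);w=cloud(p)
rect(w,(.487,.012),.035,.06,.06,"bar");rect(w,(.487,.012),.018,.025,.1,"plate+rails");rect(w,(.487,.012),.010,.025,.1,"holder")
pts(p,dict(blue_mat=0,soap_bar_mid=.021))
E
```

```text
[ 0.43  -0.019  0.297] 2.85
locating_pin 0.76 [351. 244.] [0.5222 0.0475 0.019 ]
worn_blade_mid 0.95 [331. 213.] [0.4877 0.0083 0.031 ]
new_blade_mid 0.58 [53. 85.] [ 0.4512 -0.3408  0.015 ]
new_blade_notch 0.97 [ 77. 135.] [ 0.5025 -0.3145  0.003 ]
tape_measure_mid 0.57 [134.  74.] [ 0.4073 -0.2483  0.03  ]
bar 767 c [486.9  11.7] size [79.6 13.3] ang 19.8 zmax 0.0477
plate+rails 6341 c [493.9  13.9] size [164.3  83.9] ang 20.6 zmax 0.0249
holder 6913 c [493.8  15.9] size [165.7 104. ] ang 18.6 zmax 0.0249
blue_mat 0.87 [574. 275.] [0.4724 0.3609 0.    ]
soap_bar_mid 0.63 [572. 265.] [0.4554 0.3325 0.021 ]
```

```bash
python3 - <<'E'
from h import *
plan((.487,.011,.10),110)
E
```

```text
yaw now 109.0 -> 110.0 dist 0.209 ROW [-0.1103, 0.0291, 0.3288, -0.0001, -0.0, -0.0228]
```

>>> send_rows(targets=[[-0.08,0.02,0.05,0,0,-0.02,1],[-0.11,0.03,0.14,0,0,-0.023,1],[-0.11,0.03,0.24,0,0,-0.023,1],[-0.11,0.03,0.328,0,0,-0.023,1],[-0.11,0.03,0.328,0,0,-0.023,1]])

```text
time: 3.88
ee_pos: [0.4836, 0.0112, 0.0972]
tool_rot: [0.545, -3.085, 0.001]
ft_force: [0.7, -0.3, 1.1]
gripper_width: 0.0854
grasp_force: 0.0
```

```bash
python3 - <<'E'
from h import *
p=get_image("wrist");save(p,"w2");pp,r,s=tool();print(pp.round(4),s["time"])
w=cloud(p)
rect(w,(.487,.012),.036,.052,.06,"bar");rect(w,(.487,.012),.018,.026,.1,"plate+rails")
pts(p,Z)
plan((.487,.011,.026),110)
E
```

```text
[0.4863 0.0117 0.1004] 3.925
bar 3046 c [487.   11.9] size [79.8 14. ] ang 20.6 zmax 0.0476
plate+rails 22493 c [494.3  14. ] size [164.3  84.2] ang 20.6 zmax 0.026
locating_pin 0.71 [351. 282.] [0.5235 0.0484 0.019 ]
worn_blade_mid 0.84 [318. 222.] [0.4857 0.0102 0.031 ]
yaw now 110.2 -> 110.0 dist 0.076 ROW [0.003, -0.0029, 0.1273, -0.0003, 0.0047, 0.0035]
```

View pics/w2.png

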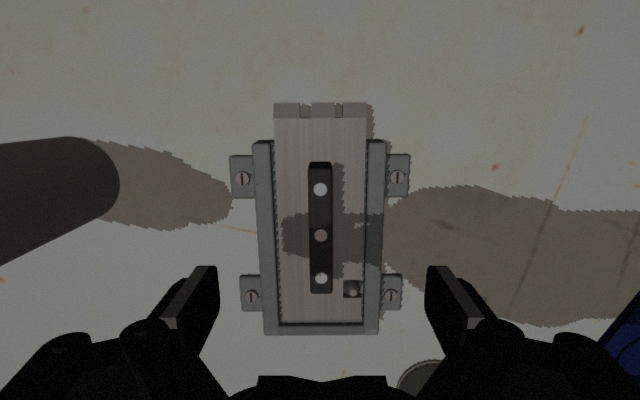

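The worn blade's bar is at (320,228) and the pin in the notch at (352,288). The fingers straddle the bar with clear space on both sides, so I'll go down and grip.

>>> send_rows(targets=[[0,0,0.06,0,0,-0.01,1],[0,0,0.1,0,0,-0.01,1],[0,0,0.124,0,0,-0.01,1],[0,0,0.124,0,0,-0.01,0.6],[0,0,0.124,0,0,-0.01,0.2]], newtons=50)

```text
time: 4.85
ee_pos: [0.4876, 0.0132, 0.0272]
tool_rot: [-0.562, 3.089, -0.0]
ft_force: [0.0, 0.3, 1.1]
gripper_width: 0.0517
grasp_force: 0.0
```

>>> send_rows(targets=[[0,0,0,0,0,0,0],[0,0,0,0,0,0,0],[0,0,0,0,0,0,0],[0,0,0,0,0,0,0],[0,0,0,0,0,0,0]], newtons=50)

```text
time: 5.48
ee_pos: [0.4873, 0.0131, 0.0269]
tool_rot: [-0.562, 3.089, -0.0]
ft_force: [-1.0, -0.2, 5.9]
gripper_width: 0.0127
grasp_force: 50.4
```

>>> send_rows(targets=[[0,0,-0.02,0,0,0,0],[0,0,-0.05,0,0,0,0],[0,0,-0.1,0,0,0,0],[0,0,-0.18,0,0,0,0],[0,0,-0.25,0,0,0,0]])

```text
time: 6.1
ee_pos: [0.4862, 0.0129, 0.1779]
tool_rot: [0.562, -3.091, -0.0]
ft_force: [0.4, -0.4, -2.1]
gripper_width: 0.0125
grasp_force: 49.4
```

```bash
python3 - <<'E'
from h import *
pp,r,s=tool();print(pp.round(4),s["gripper_width"],s["grasp_force"],s["ft_force"])
p=get_image("side");f=p["frame"].astype(int);w=cloud(p)
m=(f[...,2]>f[...,0]+25)&(f[...,2]>f[...,1]+20)&(np.hypot(w[...,0]-.47,w[...,1]-.36)<.25)&(w[...,2]<.015)&(w[...,2]>-.01)
n,l,st,_=cv2.connectedComponentsWithStats(m.astype(np.uint8));k=1+st[1:,4].argmax();q=w[l==k]
b=cv2.minAreaRect(q[:,:2].astype(np.float32)*1000);print("mat",np.round(b[0]),np.round(b[1]),b[2],"\n",cv2.boxPoints(b).round())
rect(w,(.457,.334),.025,.04,.08,"soap");rect(w,(.6,.16),.08,.2,.07,"can")
rect(w,pp[:2],.08,.2,.09,"blade?")
E
```

```text
[0.4862 0.0129 0.1779] 0.012454309519723766 49.38995361328125 [ 0.40819422 -0.4373599  -2.07029464]
mat [473. 362.] [194. 304.] 84.34525299072266 
 [[312. 280.]
 [615. 250.]
 [634. 443.]
 [331. 473.]]
soap 505 c [456.4 333.9] size [85.3 37.7] ang 13.8 zmax 0.0341
can 868 c [598.8 161.7] size [57.9 47.6] ang 33.3 zmax 0.1905
blade? 868 c [487.   15.3] size [150.2  62.3] ang 21.0 zmax 0.1993
```

```bash
python3 - <<'E'
from h import *
plan((.42,.10,.17));plan((.40,.2,.16),104);plan((.405,.27,.15),94)
E
```

```text
yaw now 110.7 -> 110.7 dist 0.112 ROW [0.057, 0.1768, 0.0223, -0.0038, 0.0118, 0.0]
yaw now 110.7 -> 104.0 dist 0.209 ROW [0.0295, 0.3446, 0.0387, -0.0031, 0.0121, 0.1481]
yaw now 110.7 -> 94.0 dist 0.273 ROW [-0.0193, 0.4508, 0.0555, -0.002, 0.0123, 0.3703]
```

>>> send_rows(targets=[[0.05,0.08,0.01,0,0,0,0],[0.057,0.17,0.02,0,0,0,0],[0.045,0.26,0.03,0,0,0.08,0],[0.03,0.34,0.04,0,0.01,0.15,0],[-0.01,0.42,0.05,0,0.01,0.3,0]])

```text
time: 6.78
ee_pos: [0.4023, 0.2522, 0.1463]
tool_rot: [0.19, -3.128, 0.002]
ft_force: [1.3, 1.1, -2.2]
gripper_width: 0.0129
grasp_force: 49.6
```

```bash
python3 - <<'E'
from h import *
pp,r,s=tool();print(pp.round(4),s["gripper_width"],s["grasp_force"],s["ft_force"])
plan((.4386,.4206,.10),84.35);plan((.4386,.4206,.05),84.35)
E
```

```text
[0.4023 0.2522 0.1463] 0.012940136943317115 49.63081419467926 [ 1.28972104  1.12368753 -2.24036232]
yaw now 97.0 -> 84.4 dist 0.178 ROW [-0.0947, 0.2713, 0.0762, -0.0019, -0.0102, 0.2804]
yaw now 97.0 -> 84.4 dist 0.197 ROW [-0.0953, 0.2714, 0.1595, -0.0019, -0.0102, 0.2804]
```

>>> send_rows(targets=[[-0.04,0.09,0.02,0,0,0.1,0],[-0.08,0.18,0.04,0,-0.01,0.2,0],[-0.09,0.265,0.07,0,-0.01,0.28,0],[-0.09,0.265,0.11,0,-0.01,0.28,0],[-0.09,0.265,0.16,0,-0.01,0.28,0]])

```text
time: 7.4
ee_pos: [0.4363, 0.4159, 0.0485]
tool_rot: [-0.149, -3.138, 0.003]
ft_force: [-1.1, -0.4, -2.6]
gripper_width: 0.013
grasp_force: 49.8
```

```bash
python3 - <<'E'
from h import *
import time
p=get_image("wrist");save(p,"w3")
pp,r,s=tool();print(pp.round(4),s["gripper_width"],s["grasp_force"],s["ft_force"],r.as_matrix()[:,2].round(4))
w=cloud(p);rect(w,(.457,.334),.025,.036,.06,"soap")
plan((.4386,.4206,.021),84.35)
E
```

```text
[0.4342 0.4133 0.0438] 0.01298302927933709 49.67785835266113 [-1.87826117 -1.97069036 -7.68301484] [-0.0059 -0.0073 -1.    ]
soap 7598 c [454.9 333.1] size [84.7 37.4] ang 13.7 zmax 0.0345
yaw now 84.5 -> 84.4 dist 0.024 ROW [-0.0064, 0.0131, 0.0378, -0.01, -0.0066, 0.0026]
```

View pics/w3.png

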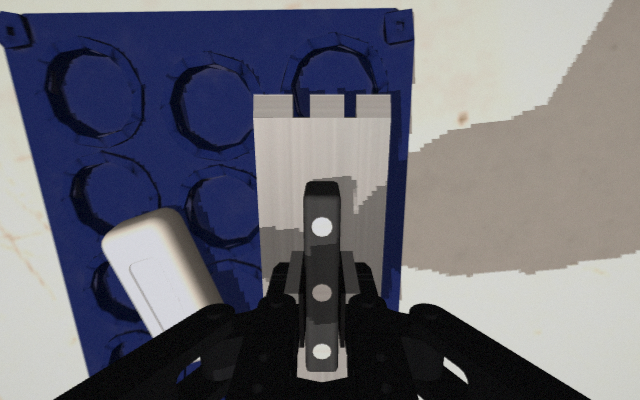

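The worn blade hangs level over the free part of the mat, spanning columns 253 to 390 inside the mat edge at 408. The soap is clear at (165,285).

>>> send_rows(targets=[[0,0,0.01,0,0,0,0],[0,0,0.02,0,0,0,0],[0,0,0.03,0,0,0,0],[0,0,0.035,0,0,0,0],[0,0,0.035,0,0,0,0]])

```text
time: 8.07
ee_pos: [0.4367, 0.4151, 0.0285]
tool_rot: [0.15, 3.138, -0.003]
ft_force: [0.3, -0.0, -2.0]
gripper_width: 0.0128
grasp_force: 49.8
```

```bash
python3 - <<'E'
from h import *
pp,r,s=tool();print(pp.round(4),s["gripper_width"],s["grasp_force"],s["ft_force"],s["torque"],r.as_matrix()[:,2].round(4))
p=get_image("wrist");w=cloud(p)
b=w[95:118,255:390].reshape(-1,3);print("blade top z",np.nanmedian(w[130:180,265:300].reshape(-1,3),0).round(4), "mat",np.nanmedian(w[130:200,395:402,2]).round(4))
E
```

```text
[0.4367 0.4151 0.0285] 0.01284734556584932 49.760515093803406 [ 0.30315838 -0.03802637 -2.03267127] [-0.02662781  0.02967614 -0.05069821] [ 2.0e-04 -1.8e-03 -1.0e+00]
blade top z [0.3844 0.4039 0.023 ] mat 0.0084
```

>>> send_rows(targets=[[0,0,0.004,0,0,0,0],[0,0,0.008,0,0,0,0],[0,0,0.011,0,0,0,0],[0,0,0.0125,0,0,0,0],[0,0,0.0125,0,0,0,0]])

```text
time: 8.75
ee_pos: [0.4367, 0.4151, 0.0209]
tool_rot: [0.15, 3.138, -0.003]
ft_force: [0.5, 0.4, -3.0]
gripper_width: 0.0129
grasp_force: 49.8
```

>>> send_rows(targets=[[0,0,0.001,0,0,0,0],[0,0,0.002,0,0,0,0],[0,0,0.003,0,0,0,0],[0,0,0.003,0,0,0,0],[0,0,0.003,0,0,0,0]])

```text
time: 9.38
ee_pos: [0.4368, 0.4152, 0.0199]
tool_rot: [0.15, 3.137, -0.002]
ft_force: [-2.7, -1.7, 6.3]
gripper_width: 0.013
grasp_force: 50.8
```

>>> send_rows(targets=[[0,0,0,0,0,0,0.2],[0,0,0,0,0,0,0.3],[0,0,0,0,0,0,0.4],[0,0,0,0,0,0,0.4],[0,0,-0.02,0,0,0,0.4]])

```text
time: 10.0
ee_pos: [0.4363, 0.4145, 0.0307]
tool_rot: [-0.151, -3.137, 0.006]
ft_force: [-0.5, 0.0, 1.1]
gripper_width: 0.0344
grasp_force: 0.0
```

>>> send_rows(targets=[[0,0,-0.06,0,0,0,0.4],[0,0,-0.14,0,0,0,0.4],[0,0,-0.24,0,0,0,0.4],[0,0,-0.34,0,0,0,0.5],[0,0,-0.42,0,0,0,0.5]])

```text
time: 10.62
ee_pos: [0.4368, 0.4155, 0.2874]
tool_rot: [0.15, 3.135, 0.002]
ft_force: [-0.3, 0.0, -0.6]
gripper_width: 0.0431
grasp_force: 0.0
```

```bash
python3 - <<'E'
from h import *
p=get_image("wrist");save(p,"w4");w=cloud(p);pp,r,s=tool();print(pp.round(4),s["gripper_width"],s["ft_force"])
rect(w,(.437,.415),.028,.05,.06,"bar");rect(w,(.437,.415),.012,.022,.08,"plate");rect(w,(.457,.334),.025,.036,.05,"soap")
q=w[(np.hypot(w[...,0]-.437,w[...,1]-.415)<.07)&(w[...,2]>.012)&(w[...,2]<.022)];A=np.c_[q[:,:2],np.ones(len(q))];print(np.linalg.lstsq(A,q[:,2],rcond=None)[0].round(4),np.median(q[:,2]))
plan((.36,.12,.29),None);plan((.39,-.0,.3));plan((.4,-.345,.3),96.5)
E
```

```text
[0.4388 0.4162 0.2942] 0.042555349892033904 [ 0.12470081 -0.58521253  7.01404082]
bar 916 c [436.2 415.6] size [13.9 79.6] ang 84.2 zmax 0.0407
plate 4947 c [435.5 392. ] size [109.3 150.8] ang 85.2 zmax 0.0219
soap 2243 c [455.4 332.1] size [85.1 37.9] ang 13.6 zmax 0.035
[-0.001  -0.0063  0.0175] 0.014406408003785454
yaw now 84.5 -> 84.5 dist 0.307 ROW [0.0834, -0.504, 0.0019, 0.0108, 0.0127, -0.0001]
yaw now 84.5 -> 84.5 dist 0.419 ROW [0.0143, -0.6982, -0.0157, 0.0108, 0.0127, -0.0001]
yaw now 84.5 -> 96.5 dist 0.762 ROW [-0.0574, -1.2689, -0.0199, 0.0095, 0.0138, -0.2666]
```

The worn blade rests flat on the mat, and the soap hasn't moved. Next is the new blade.

>>> send_rows(targets=[[0.03,-0.1,0,0,0,0,0.5],[0.05,-0.2,0,0,0,0,0.5],[0.08,-0.3,0,0,0,0,0.5],[0.08,-0.4,0,0,0,0,0.5],[0.06,-0.5,0,0,0,0,0.5]])

```text
time: 11.3
ee_pos: [0.3712, 0.1186, 0.2848]
tool_rot: [0.147, 3.136, -0.0]
ft_force: [1.4, -0.5, 0.3]
gripper_width: 0.0426
grasp_force: 0.0
```

>>> send_rows(targets=[[0,-0.1,0,0,0,0,0.7],[0,-0.2,0,0,0,-0.05,0.7],[0,-0.3,0,0,0,-0.1,0.7],[-0.03,-0.4,0,0,0,-0.2,0.7],[-0.06,-0.5,0,0,0,-0.27,0.7]])

```text
time: 11.92
ee_pos: [0.3789, -0.1835, 0.2854]
tool_rot: [-0.186, 3.133, -0.004]
ft_force: [2.2, 0.7, 0.9]
gripper_width: 0.0599
grasp_force: 0.0
```

```bash
python3 - <<'E'
from h import *
pp,r,s=tool();print(pp.round(4),s["gripper_width"],s["time"])
plan((.4543,-.342,.25),96.5);plan((.4543,-.342,.08),96.5)
E
```

```text
[ 0.3789 -0.1835  0.2854] 0.059902590073312195 11.925
yaw now 96.8 -> 96.5 dist 0.179 ROW [-0.0933, -0.277, 0.0599, -0.0031, 0.0035, 0.0065]
yaw now 96.8 -> 96.5 dist 0.27 ROW [-0.0925, -0.2764, 0.3433, -0.0031, 0.0035, 0.0065]
```

>>> send_rows(targets=[[-0.03,-0.09,0.01,0,0,0,0.7],[-0.06,-0.18,0.03,0,0,0,0.7],[-0.093,-0.27,0.06,0,0,0,0.7],[-0.093,-0.276,0.16,0,0,0,0.7],[-0.093,-0.276,0.26,0,0,0,0.7]])

```text
time: 12.55
ee_pos: [0.4541, -0.3406, 0.1273]
tool_rot: [-0.18, 3.135, -0.004]
ft_force: [1.4, -1.0, -0.2]
gripper_width: 0.0602
grasp_force: 0.0
```

```bash
python3 - <<'E'
from h import *
get_image("wrist");p=get_image("wrist");w=cloud(p);pp,r,s=tool();print(pp.round(4),s["gripper_width"],r.as_matrix()[:,2].round(4))
rect(w,(.4543,-.342),.02,.04,.06,"bar");rect(w,(.4543,-.342),.004,.01,.078,"plate")
pts(p,dict(new_blade_mid=.015,new_blade_notch=.003))
rect(w,(.42,-.25),.04,.07,.09,"tape")
plan((.4543,-.342,.010),96.5)
E
```

```text
[ 0.4493 -0.3372  0.122 ] 0.06007365917382624 [-0.012   0.0056 -0.9999]
bar 2255 c [ 454.7 -342.2] size [80.  13.8] ang 6.5 zmax 0.0324
plate 10769 c [ 456.  -342.1] size [148.8  56.1] ang 6.5 zmax 0.0099
new_blade_mid 0.63 [309. 212.] [ 0.4561 -0.3436  0.015 ]
new_blade_notch 0.83 [342. 265.] [ 0.5018 -0.313   0.003 ]
tape 5626 c [ 403.8 -249.8] size [66.7 35.7] ang 6.1 zmax 0.062
yaw now 96.7 -> 96.5 dist 0.12 ROW [0.0, -0.0023, 0.2003, -0.0042, -0.0004, 0.0044]
```

>>> send_rows(targets=[[0,-0.002,0.08,0,0,0.004,0.7],[0,-0.002,0.15,0,0,0.004,0.7],[0,-0.002,0.185,0,0,0.004,0.7],[0,-0.002,0.195,0,0,0.004,0.7],[0,-0.002,0.195,0,0,0.004,0.6]])

```text
time: 13.38
ee_pos: [0.456, -0.3419, 0.0141]
tool_rot: [-0.179, 3.133, -0.007]
ft_force: [0.3, -0.1, 0.5]
gripper_width: 0.0511
grasp_force: 0.0
```

```bash
python3 - <<'E'
from h import *
pp,r,s=tool();print(pp.round(4),s["gripper_width"],r.as_matrix()[:,2].round(4),s["ft_force"].round(1) if hasattr(s["ft_force"],"round") else s["ft_force"])
plan((.4545,-.3422,.0105),96.5)
E
```

```text
[ 0.456  -0.3419  0.0141] 0.051051165497540386 [ 0.004 -0.004 -1.   ] [ 0.3 -0.1  0.5]
yaw now 96.5 -> 96.5 dist 0.004 ROW [0.0026, -0.0002, 0.006, -0.0056, 0.0044, 0.0006]
```

>>> send_rows(targets=[[0.002,0,0.005,-0.005,0.004,0,0.5],[0.002,0,0.005,-0.005,0.004,0,0.2],[0.002,0,0.005,-0.005,0.004,0,0],[0.002,0,0.005,-0.005,0.004,0,0],[0.002,0,0.005,-0.005,0.004,0,0]], newtons=60)

```text
time: 14.0
ee_pos: [0.4534, -0.3415, 0.0094]
tool_rot: [0.178, -3.134, -0.001]
ft_force: [-0.5, 0.8, 5.6]
gripper_width: 0.0125
grasp_force: 61.3
```

>>> send_rows(targets=[[0,0,0,0,0,0,0],[0,0,0,0,0,0,0],[0,0,0,0,0,0,0],[0,0,0,0,0,0,0],[0,0,0,0,0,0,0]])

```text
time: 14.62
ee_pos: [0.4534, -0.3415, 0.0094]
tool_rot: [0.178, -3.134, -0.001]
ft_force: [-0.5, 0.1, 5.7]
gripper_width: 0.0124
grasp_force: 61.3
```

```bash
python3 - <<'E'
from h import *
pp,r,s=tool();print(pp.round(4),s["gripper_width"],s["grasp_force"],r.as_matrix()[:,2].round(4),s["time"])
plan((.455,-.342,.30));plan((.42,-.15,.31),100);plan((.42,-.05,.31),110)
E
```

```text
[ 0.4534 -0.3415  0.0094] 0.012396825727394813 61.287957429885864 [-2.2e-03  8.0e-04 -1.0e+00] 14.625
yaw now 96.5 -> 96.5 dist 0.291 ROW [-0.0015, -0.0006, -0.4843, 0.0013, -0.0027, 0.0]
yaw now 96.5 -> 100.0 dist 0.358 ROW [0.0202, 0.324, -0.5006, 0.0014, -0.0026, -0.0777]
yaw now 96.5 -> 110.0 dist 0.42 ROW [0.0013, 0.4896, -0.5005, 0.0016, -0.0025, -0.2999]
```

>>> send_rows(targets=[[0,0,-0.08,0,0,0,0],[0,0,-0.18,0,0,0,0],[0,0,-0.28,0,0,0,0],[0,0,-0.38,0,0,0,0],[0,0,-0.48,0,0,0,0]])

```text
time: 15.25
ee_pos: [0.4532, -0.341, 0.2973]
tool_rot: [0.177, -3.132, -0.006]
ft_force: [1.7, -1.3, -3.0]
gripper_width: 0.0129
grasp_force: 60.1
```

>>> send_rows(targets=[[0.02,0.08,-0.01,0,0,-0.02,0],[0.04,0.18,-0.01,0,0,-0.05,0],[0.06,0.28,-0.01,0,0,-0.1,0],[0.06,0.38,-0.01,0,0,-0.2,0],[0.03,0.48,-0.01,0,0,-0.3,0]])

```text
time: 15.88
ee_pos: [0.4018, -0.0561, 0.3028]
tool_rot: [0.547, -3.09, -0.005]
ft_force: [2.1, -0.4, -3.9]
gripper_width: 0.0128
grasp_force: 60.2
```

```bash
python3 - <<'E'
from h import *
p=get_image("wrist");save(p,"w5");w=cloud(p);pp,r,s=tool();print(pp.round(4),s["gripper_width"],s["grasp_force"],s["ft_force"],s["time"])
plan((.487,.0114,.2),110.6)
plan((.487,.0114,.12),110.6)
E
```

```text
[ 0.4034 -0.0491  0.3021] 0.012600437693269859 60.35600960254669 [-0.32461736  6.17325355 -5.70059985] 15.925
yaw now 110.6 -> 110.6 dist 0.145 ROW [-0.1661, 0.044, 0.1703, 0.0099, -0.0014, 0.0007]
yaw now 110.6 -> 110.6 dist 0.209 ROW [-0.1662, 0.043, 0.3036, 0.0099, -0.0014, 0.0007]
```

View pics/w5.png

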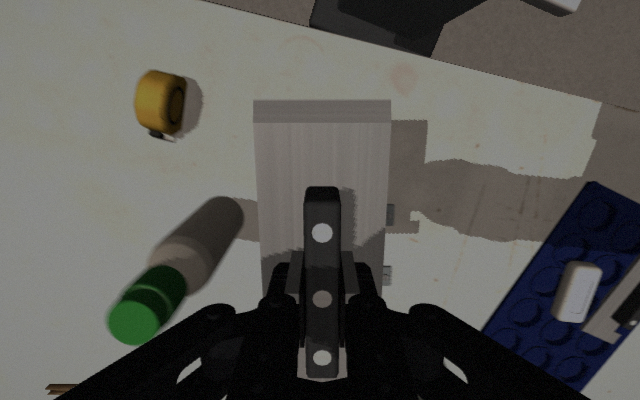

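The new blade is held level, with its whole edge at (322,110). The bottle at (160,290) is clear. Next I'll move above the holder.

>>> send_rows(targets=[[-0.06,0.02,0.02,0,0,0,0],[-0.12,0.04,0.06,0,0,0,0],[-0.166,0.043,0.14,0,0,0,0],[-0.166,0.043,0.22,0,0,0,0],[-0.166,0.043,0.28,0,0,0,0]])

```text
time: 16.55
ee_pos: [0.4858, 0.0009, 0.1315]
tool_rot: [0.543, -3.086, -0.005]
ft_force: [0.3, 0.0, -3.9]
gripper_width: 0.0127
grasp_force: 60.4
```

>>> send_rows(targets=[[0,0,0,0,0,0,0],[0,0,0,0,0,0,0],[0,0,0,0,0,0,0],[0,0,0,0,0,0,0],[0,0,0,0,0,0,0]])

```text
time: 17.18
ee_pos: [0.4879, 0.001, 0.1357]
tool_rot: [0.545, -3.092, -0.004]
ft_force: [-0.9, -0.6, -4.0]
gripper_width: 0.0128
grasp_force: 60.4
```

```bash
cat >> h.py <<'E'
def inhand(p):
    """held bar's and plate's place in the tool frame (mm), from the wrist depth"""
    pp,r,s=tool();t=(cloud(p)-pp)@r.as_matrix()*1000
    m=(np.abs(t[...,1])<12)&(np.abs(t[...,0])<60)&(t[...,2]>-25)&(t[...,2]<-15);f=p["frame"].max(2)
    q=t[m&(np.indices(m.shape)[1]>290)&(np.indices(m.shape)[1]<355)]
    b=cv2.minAreaRect(q[:,:2].astype(np.float32));print("bar in tool",len(q),np.round(b[0],1),np.round(b[1],1),round(b[2],2),np.median(q[:,2]).round(2))
    m=(t[...,2]>-1)&(t[...,2]<8)&(np.abs(t[...,1])<35)&(t[...,0]>15)&(t[...,0]<90)
    q=t[m];A=np.c_[q[:,:2],np.ones(len(q))];c=np.linalg.lstsq(A[q[:,0]<65],q[q[:,0]<65,2],rcond=None)[0]
    b=cv2.minAreaRect(q[:,:2].astype(np.float32));print("plate",len(q),"x max",np.percentile(q[:,0],99.5).round(1),"y",np.percentile(q[:,1],[.5,99.5]).round(1),"plane",c.round(4),"rect",np.round(b[2],2))
    return pp,r,s
E
python3 - <<'E'
from h import *
p=get_image("wrist");save(p,"w6");pp,r,s=inhand(p);print(pp.round(4),s["ft_force"],s["torque"],r.as_matrix()[:,2].round(4),s["time"])
w=cloud(p)
rect(w,(.487,.012),.010,.0235,.12,"holder")
q=get_image("side");inside=cloud(q);rect(inside,pp[:2],pp[2]-.02,pp[2]+.008,.085,"held plate(side cam)")
plan((.487,.0114,.06),110.6)
E
```

```text
bar in tool 6544 [-1.3  1.3] [23.6 80. ] 83.85 -20.07
plate 16295 x max 73.1 y [-27.4  28. ] plane [1.7000e-03 2.0000e-04 3.8459e+00] rect 89.96
[0.4878 0.0009 0.1354] [-0.66852139 -0.46905545 -3.1779656 ] [ 0.02424824 -0.00905303  0.00626774] [-0.0026  0.002  -1.    ] 17.225
holder 411 c [487.7  60.8] size [135.2  12.8] ang 19.9 zmax 0.0229
held plate(side cam) 653 c [491.    4.1] size [148.6  61.7] ang 19.9 zmax 0.1433
yaw now 110.0 -> 110.6 dist 0.076 ROW [-0.0051, 0.0165, 0.1256, 0.0036, -0.0026, -0.0138]
```

```bash
python3 - <<'E'
from h import *
plan((.4857,.0108,.055),110.6)
E
```

```text
yaw now 110.0 -> 110.6 dist 0.081 ROW [-0.0027, 0.0163, 0.1339, 0.0036, -0.0026, -0.0138]
```

>>> send_rows(targets=[[-0.003,0.016,0.03,0.003,-0.002,-0.014,0],[-0.003,0.016,0.07,0.003,-0.002,-0.014,0],[-0.003,0.016,0.11,0.003,-0.002,-0.014,0],[-0.003,0.016,0.134,0.003,-0.002,-0.014,0],[-0.003,0.016,0.134,0.003,-0.002,-0.014,0]])

```text
time: 17.9
ee_pos: [0.4852, 0.0104, 0.054]
tool_rot: [0.561, -3.088, 0.0]
ft_force: [1.1, -0.7, -2.9]
gripper_width: 0.0129
grasp_force: 60.4
```

```bash
python3 - <<'E'
from h import *
p=get_image("wrist");save(p,"w7");pp,r,s=inhand(p);print(pp.round(4),r.as_matrix()[:,2].round(4),s["time"])
w=cloud(p)
pts(p,dict(blade_holder=0))
# rails seen beside blade: height band of rails, in the holder frame guess
a=np.radians(20.6);d=(w[...,:2]-[.487,.0112])@np.array([[np.cos(a),-np.sin(a)],[np.sin(a),np.cos(a)]])*1000
m=(w[...,2]>.018)&(w[...,2]<.024)&(np.abs(d[...,0])<95)&(np.abs(d[...,1])<50);q=d[m];print(len(q))
for lo in range(-60,80,20):
    k=q[(q[:,0]>lo)&(q[:,0]<lo+20)]
    L=k[k[:,1]<0,1];U=k[k[:,1]>0,1]
    print(lo,[np.percentile(v,[2,98]).round(1).tolist() if len(v)>15 else None for v in(L,U)])
if len(q):print("x range",np.percentile(q[:,0],[.5,99.5]).round(1))
plan((.4857,.0108,.04),110.6)
E
```

```text
bar in tool 6538 [-0.4 -0.9] [80.  23.4] 5.61 -18.95
plate 15964 x max 73.3 y [-27.3  28.2] plane [-5.0000e-04 -1.0000e-04  4.9834e+00] rect 0.01
[0.4861 0.0106 0.0549] [-1.e-03 -3.e-04 -1.e+00] 17.95
4660
-60 [[-41.5, -33.6], [34.0, 41.6]]
-40 [[-41.4, -33.6], [34.0, 41.8]]
-20 [[-41.6, -33.6], [34.1, 41.8]]
0 [[-41.4, -33.6], [34.1, 41.7]]
20 [[-41.5, -33.5], [34.2, 41.7]]
40 [None, None]
60 [None, None]
x range [-50.  40.]
yaw now 110.6 -> 110.6 dist 0.015 ROW [0.0013, 0.0006, 0.0258, 0.0, 0.0004, 0.0007]
```

Camera check: both rail edges sit at ±41.6 mm and the block ends at −50 mm, which confirms the holder pose. The blade is centred to about 0.5 mm, so I'll lower it.

>>> send_rows(targets=[[0.0007,0,0.01,0,0,0,0],[0.0007,0,0.02,0,0,0,0],[0.0007,0,0.027,0,0,0,0],[0.0007,0,0.033,0,0,0,0],[0.0007,0,0.038,0,0,0,0]])

```text
time: 18.62
ee_pos: [0.4854, 0.0105, 0.0316]
tool_rot: [0.562, -3.09, -0.0]
ft_force: [0.5, -0.6, -3.8]
gripper_width: 0.0126
grasp_force: 60.4
```

>>> send_rows(targets=[[0,0,0.002,0,0,0,0],[0,0,0.004,0,0,0,0],[0,0,0.006,0,0,0,0],[0,0,0.006,0,0,0,0],[0,0,0.006,0,0,0,0]])

```text
time: 19.25
ee_pos: [0.4855, 0.0105, 0.0283]
tool_rot: [0.562, -3.09, -0.0]
ft_force: [-0.1, -1.0, -3.6]
gripper_width: 0.0125
grasp_force: 60.4
```

>>> send_rows(targets=[[0,0,0.001,0,0,0,0],[0,0,0.002,0,0,0,0],[0,0,0.003,0,0,0,0],[0,0,0.0038,0,0,0,0],[0,0,0.0038,0,0,0,0]])

```text
time: 19.88
ee_pos: [0.4854, 0.0105, 0.026]
tool_rot: [0.562, -3.09, -0.0]
ft_force: [-0.6, -0.2, -3.8]
gripper_width: 0.0128
grasp_force: 60.4
```

>>> send_rows(targets=[[0,0,0.0005,0,0,0,0],[0,0,0.001,0,0,0,0],[0,0,0.0015,0,0,0,0],[0,0,0.002,0,0,0,0],[0,0,0.002,0,0,0,0]])

```text
time: 20.5
ee_pos: [0.4854, 0.0105, 0.0254]
tool_rot: [0.562, -3.09, -0.0]
ft_force: [-3.6, 0.9, 5.6]
gripper_width: 0.0126
grasp_force: 61.6
```

>>> send_rows(targets=[[0,0,0,0,0,0,0.2],[0,0,0,0,0,0,0.4],[0,0,0,0,0,0,0.5],[0,0,0,0,0,0,0.5],[0,0,-0.02,0,0,0,0.5]])

```text
time: 21.12
ee_pos: [0.4847, 0.0103, 0.0365]
tool_rot: [0.561, -3.088, -0.0]
ft_force: [0.3, -0.3, -0.6]
gripper_width: 0.0427
grasp_force: 0.0
```

>>> send_rows(targets=[[0,0,-0.04,0,0,0,0.5],[0,0,-0.08,0,0,0,0.5],[0,0,-0.12,0,0,0,0.5],[0,0,-0.14,0,0,0,0.5],[0,0,-0.14,0,0,0,0.5]])

```text
time: 21.75
ee_pos: [0.4859, 0.0107, 0.1216]
tool_rot: [-0.562, 3.09, 0.001]
ft_force: [0.0, -1.2, 0.5]
gripper_width: 0.0423
grasp_force: 0.0
```

```bash
python3 - <<'E'
from h import *
p=get_image("wrist");p=get_image("wrist");save(p,"w8");w=cloud(p);pp,r,s=tool();print(pp.round(4),s["time"],s["ft_force"])
rect(w,(.487,.012),.036,.052,.06,"bar");rect(w,(.487,.012),.018,.026,.1,"plate+rails")
a=np.radians(20.6);d=(w[...,:2]-[.487,.0112])@np.array([[np.cos(a),-np.sin(a)],[np.sin(a),np.cos(a)]])*1000
for x0 in(-65,-45,-20,20,45,65):
  print(x0,[np.nanmedian(w[(abs(d[...,0]-x0)<5)&(abs(d[...,1]-y0)<4)][:,2]).round(4) for y0 in(-22,-12,12,22)])
pts(p,Z)
q=get_image("side");v=cloud(q)
rect(v,(.457,.334),.025,.04,.06,"soap");rect(v,(.404,-.25),.04,.07,.07,"tape");rect(v,(.6,.16),.1,.25,.07,"can");rect(v,(.51,-.15),.1,.25,.07,"bot");rect(v,(.437,.415),.025,.05,.06,"worn bar")
E
```

```text
[0.485  0.0105 0.1201] 21.85 [ 0.3252482   0.78129621 -0.14866853]
bar 2494 c [486.8  11.4] size [80.3 13.8] ang 20.2 zmax 0.0479
plate+rails 18678 c [494.1  13.9] size [164.7  84. ] ang 20.6 zmax 0.026
-65 [np.float64(0.0211), np.float64(0.0211), np.float64(0.0211), np.float64(0.0212)]
-45 [np.float64(0.0215), np.float64(0.0214), np.float64(0.0214), np.float64(0.0214)]
-20 [np.float64(0.1966), np.float64(0.2009), np.float64(0.201), np.float64(0.197)]
20 [np.float64(0.0213), np.float64(0.0213), np.float64(0.0214), np.float64(0.0213)]
45 [np.float64(0.0212), np.float64(0.0213), np.float64(0.0212), np.float64(0.0236)]
65 [np.float64(0.0213), np.float64(0.0213), np.float64(0.0215), np.float64(0.0213)]
locating_pin 0.77 [349. 265.] [0.5243 0.0482 0.019 ]
new_blade_mid 0.76 [321. 209.] [0.4911 0.0124 0.015 ]
new_blade_notch 0.63 [349. 265.] [0.5313 0.0525 0.003 ]
soap 508 c [456.8 333.7] size [84.4 38.4] ang 13.2 zmax 0.035
tape 147 c [ 402.4 -243.7] size [56.  40.4] ang 14.0 zmax 0.0607
can 725 c [599.6 159.9] size [57.6 46.1] ang 36.2 zmax 0.1903
bot 378 c [ 502.6 -138.8] size [49.4 25. ] ang 59.5 zmax 0.2378
worn bar 320 c [438.  417.1] size [14.9 79.9] ang 84.3 zmax 0.0406
```

View pics/w8.png

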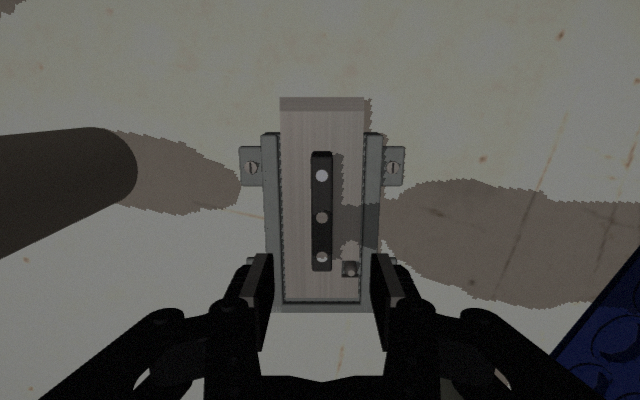

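The new blade lies flat between the rails, with the pin standing in its notch at (350,268). Its top is level at 21 mm along the whole length, and nothing else has moved. I'll hand in.

```bash
python3 -c "
from cell import *
print(sign_off())"
```

```text
the job is handed in; nothing more can be done
None
```

The worn blade lies flat on a free part of the blue mat. The new blade is fully seated in the holder with its notch over the pin, and nothing else was moved. I handed the job in at about 22 s of the 72 s allowed; the hand-in call gave no verdict.

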